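Shut the paper trimmer and slide its safety bolt across

ROBOT

A 6-joint arm with a two-finger parallel gripper is mounted at the origin on a cart in front of the work surface, level with it; the furniture and walls round the work are solid. World frame = base frame: x ahead of the robot, y to its left, z up, the work surface at z = 0. Lengths are in m, angles in rad, forces in N, time in s.
With the tool pointing down it reaches from about 0.25 to 0.775 m from the base axis. Payload 4 kg.
Tool frame: the origin (TCP) lies midway between the tips of the shut fingers; the grasp point (between the pads) lies 19 mm behind it; z points along the fingers, x is the direction in which the jaws open and shut, and the axes are right-handed (so a half turn about z gives the same grasp; the last joint's range is limited). The gripper opens to 94 mm and grips with 3 to 60 N. Pads are 16 mm wide; open, the fingers measure 119 mm over their backs; the gripper's body (75 mm by 177 mm) begins 78 mm behind the grasp point.
Start: joints at [-1.365, 0.087, 1.371, -0, 1.684, -0.103], TCP at [0.167, -0.524, 0.206] pointing down, gripper open.
Joint ranges: [-3.1, 3.1], [-0.76, 2.03], [0.27, 2.55], [-1.08, 4.22], [0.17, 2.65], [-2.57, 2.57]. Speed limits (rad/s): [2.79, 2.79, 3.14, 3.14, 3.14, 3.14].

INTERFACE

Orientations are given as [roll, pitch, yaw] about the fixed x, y, z axes, in that order (R = Rz(yaw) Ry(pitch) Rx(roll)).
In Python, from bench import * gives the robot as it stands.
- The arm moves only by the tool send_rows, never from a script. Its argument "rows" is one flat list of numbers, 7 for each row, row after row: the shift along the world's x, y, z in mm, then the turn, a rotation vector about the world's x, y, z in degrees, then the opening, from 0 (shut) to 1 (fully open). A call has exactly 8 rows; each row shifts and turns the commanded pose from where the row before left it; what a row does not reach is not made up. A row lasts 1/8 s, in which the tool goes at most 62.5 mm and 10.7 degrees, less where a joint would pass 70% of its speed; a pose out of reach is approached as far as the arm can. A call is refused whole if a number of a shift passes 62.5 or a number of a turn 10.7, either way. A call with a gripper value outside its range is refused whole. The fingers move at their own pace and stop on an object; the grip force is fixed at half the most. Time passes only in rows, so rows that do not move let the fingers close, or fill a call up. It gives the time, the measured TCP pose, the force and the opening at its end, in the units of the state.
- get_obs(): the state, without advancing time (a new reading comes with each control period).
- snapshot(name): name is "side" or "top" or "wrist"; returns a dict with "color" (400x640x3 uint8, red, green, blue), "intrinsics" (3x3 intrinsics, pixels), "rvec" (rotation vector, rad) and "tvec" (3), from world to camera coordinates, as OpenCV has them; the wrist camera has in their place "T_tool_cam" (4x4, takes a point from camera to tool coordinates, whose origin is the TCP and whose axes are the tool frame's). Camera axes: x right, y down, z forward; pixel columns grow to the right and rows downward; lengths in m; the calibration is good to about 2 mm. A picture is of the moment at which its call begins: read the wrist's pose just before it. There is no depth.
- close_job(): hands the job in, once; it reports no verdict.
The state is a dict: "time": time; "joint_positions": joint angles; "qvel": joint speeds; "joint_torque": joint torques, N m; "tool_pos": TCP position; "ee_rot": TCP orientation; "wrist_force": force on the tool from outside, world axes, zero at the start; "wrist_torque": the same for the moment, N m; "width": finger opening in m.
Only numpy, scipy, OpenCV 4.12 (cv2) and the standard library are available. Lean on these libraries where they do the work, as an engineer would, in place of code of your own. Each camera call takes 0.05 s, during which the arm holds its last target.

TASK

Make the paper trimmer safe: with the fingertips push its raised cutting arm all the way down until it lies shut, and then push the red tab of the safety bolt across as far as it goes, so that the bolt lies over the arm. Only push; grasp and lift nothing, and leave the stone seal and the eraser on the trimmer's bed and the paste tin beside it where they are.

Things in the scene. Friction and masses are not known exactly. Their poses are not given: they have to be found in the camera images.
- paper_trimmer: Fixed paper trimmer: flat blue-grey bed, top 14 mm above the table. Origin at table height, z up; in its own axes the bed spans x -50 to 140, y -139 to 164 mm. The cutting arm runs along x just outside the bed's -y edge: hinge at +x (near the robot), handle at -x (far from it). A fixed guide bar, top at 20 mm, crosses the bed at y 59 mm.
- hinge_point (a point): Point on the arm's hinge axis (the axis is parallel to the trimmer's y), in the middle of the arm's width, 28 mm above the table.
- handle_top (a point): Point on the upper side of the cutting arm's black handle, mid-width, moving with the arm: 196 mm from the hinge point along the arm, 15 mm above the line through the hinge (43 mm above the table when shut). The handle is rounded, 18 mm wide, 20 mm thick, and runs from 29 mm nearer the hinge to 74 mm beyond this point. Raised, its upper side faces up and to the robot.
- paper_trimmer_arm (a joint): Angle of the cutting arm, rad: 0 = shut (level, at its stop), grows as the handle rises; starts between 0.5 and 0.8. A stiff hinge: it stays where it is left and takes only about 1 N at the handle to push down.
- tab_face (a point): Centre of the face to push on the safety bolt's red upright tab; the face looks along the trimmer's +y and moves with the bolt. Tab 20 mm wide (x), 9 mm thick, from 49 to 78 mm above the table (this point at 65). It rides on a steel plate in a fixed grey block, 42 x 62 mm, top 52 mm above the table, on the bed beside the arm.
- safety_bolt (a joint): Travel of the safety bolt, m: 0 = drawn back, 0.034 = fully across, at its stop, over the arm; grows towards the trimmer's -y. Starts between 0 and 0.005. It stays where it is left and takes about 2 N to push.
- seal_mid (a point): Centre of the green-grey square stone seal, 24 x 24 x 55 mm, loose, standing upright on the bed: leave alone.
- eraser_mid (a point): Centre of the eraser in a green sleeve, 19 x 43 x 12 mm, loose, lying on the bed beyond the guide bar: leave alone.
- tin_mid (a point): Centre of the round red seal paste tin, 65 mm across and 22 mm high, loose, on the table to the right of the trimmer: leave alone.

How it is judged:
On the way, in this order (a step that is already met when the one before it is completed fails the run):
1. the cutting arm is pushed fully shut (within 0.03 rad of its stop) while the safety bolt is still drawn back (less than 12 mm across) (value of joint paper_trimmer_arm below 0.03 rad and value of joint safety_bolt below 0.012 m), for 0.2 s.
2. the safety bolt is pushed across to within 4 mm of its stop, with the arm shut (value of joint paper_trimmer_arm below 0.03 rad and value of joint safety_bolt above 0.03 m), for 0.2 s.
At the end, for the whole second after the job is handed in: The cutting arm is within 0.03 rad of shut, the safety bolt is at least 30 mm of its 34 mm across, the stone seal stands upright, and the seal, the eraser and the paste tin are within 20 mm of where they were (all of step 2 and distance of each of seal_mid, eraser_mid, tin_mid from where it was at the start of the episode below 0.02 m and angle between seal_mid's own z axis and vertical below 0.2 rad); the robot touches nothing.
It fails at once if the cutting arm is lifted (past 0.95 rad) (value of joint paper_trimmer_arm above 0.95 rad).
It fails at once if the stone seal is moved over 20 mm or tipped (distance of seal_mid from where it was at the start of the episode above 0.02 m or angle between seal_mid's own z axis and vertical above 0.35 rad).
It fails at once if the eraser is moved over 20 mm (distance of eraser_mid from where it was at the start of the episode above 0.02 m).
It fails at once if the paste tin is moved over 20 mm (distance of tin_mid from where it was at the start of the episode above 0.02 m).
It also fails if it takes over 43 s, if anything falls off the work surface, if the arm or the gripper's body presses on something with over 40 N, if the wrist force passes 120 N, or if a joint passes its speed limit or range.

## Working session

There is one attempt and no reset: what is moved stays moved. The work goes in short steps, Python scripts to look and compute and a tool call to move; the robot and the scene stay as the last step left them, time stands still between calls to the robot, and variables do not carry over. Pictures are saved under pics/ and viewed, and the job is handed in when it is done.

Besides the shell and the picture viewer there is one more tool, called as name(argument=value, ...), one argument or row to a line, values as JSON. send_rows: Moves the arm, as the interface text tells. Its arguments: {"type":"object","properties":{"rows":{"type":"array","items":{"type":"number"}}},"required":["rows"]}

```bash
mkdir -p pics
python3 - <<'E'
from bench import *
import cv2,numpy as np,pickle
print(get_obs())
for n in ("side","top","wrist"):
    s=snapshot(n); pickle.dump(s,open(f"{n}0.pkl","wb"))
    cv2.imwrite(f"pics/{n}0.png",s["color"][:,:,::-1])
    print(n,{k:np.round(v,3).tolist() for k,v in s.items() if k!="color"})
E
```

```text
{'time': 0.0, 'joint_positions': array([-1.36510467e+00,  8.79661606e-02,  1.37224539e+00, -1.47479667e-05,
        1.68359912e+00, -1.03093269e-01]), 'qvel': array([ 0.00014715, -0.00042022,  0.00078548, -0.00118163,  0.00055135,
       -0.00040701]), 'joint_torque': array([ 4.06163617e-04, -3.40178096e+01, -3.02431655e+01,  7.17579131e-02,
        3.27390363e-02, -1.62616439e-04]), 'tool_pos': array([ 0.16702715, -0.52344844,  0.20430258]), 'ee_rot': array([-3.14137898e+00,  2.20774383e-03, -1.26201281e+00]), 'wrist_force': array([0.07917439, 0.4385652 , 0.06255972]), 'wrist_torque': array([-0.01969093,  0.00402111, -0.02567105]), 'width': 0.09390623295788454}
side {'intrinsics': [[434.185, 0.0, 321.518], [0.0, 434.185, 201.449], [0.0, 0.0, 1.0]], 'rvec': [1.962, -0.538, 0.34], 'tvec': [-0.577, 0.124, 0.837]}
top {'intrinsics': [[445.901, 0.0, 316.457], [0.0, 445.901, 194.073], [0.0, 0.0, 1.0]], 'rvec': [2.212, -2.144, 0.11], 'tvec': [-0.138, 0.585, 0.989]}
wrist {'intrinsics': [[288.613, 0.0, 318.753], [0.0, 288.613, 204.011], [0.0, 0.0, 1.0]], 'T_tool_cam': [[1.0, -0.0, 0.0, 0.001], [0.0, 0.961, 0.275, -0.081], [-0.0, -0.275, 0.961, -0.179], [0.0, 0.0, 0.0, 1.0]]}
```

View pics/side0.png

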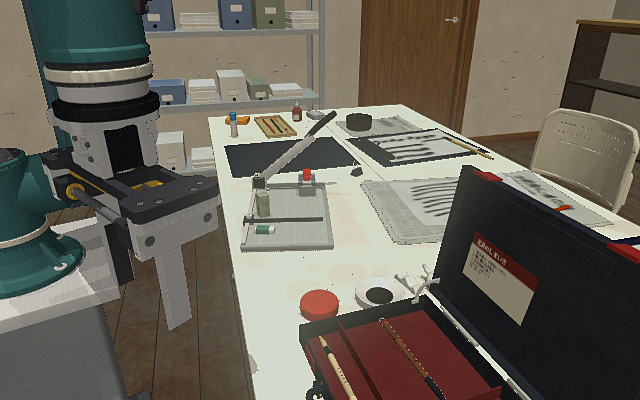

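View pics/top0.png

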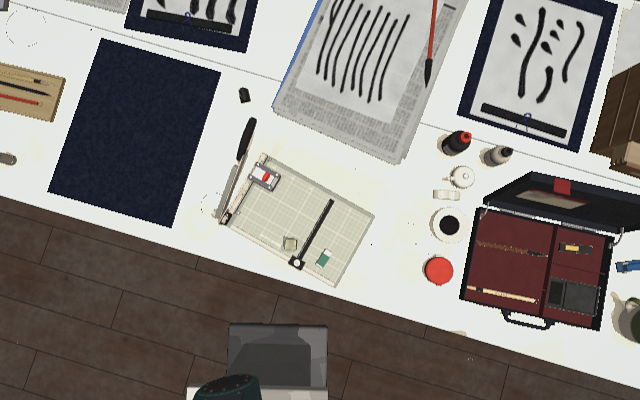

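View pics/wrist0.png

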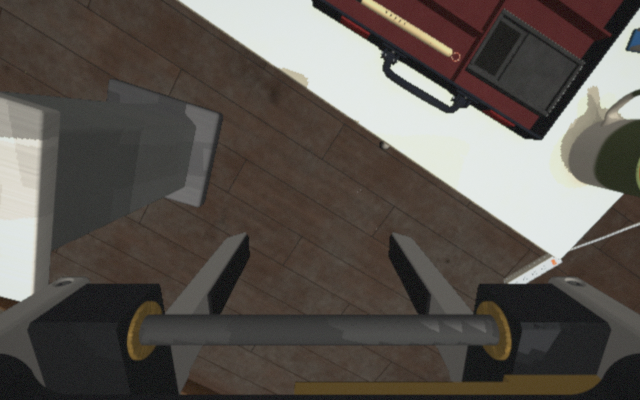

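Run:
```python
import cv2,pickle
t=pickle.load(open("top0.pkl","rb"))["color"][:,:,::-1]; s=pickle.load(open("side0.pkl","rb"))["color"][:,:,::-1]
cv2.imwrite("pics/topc.png",cv2.resize(t[110:300,200:400],None,fx=4,fy=3.1,interpolation=cv2.INTER_CUBIC)[:, :])
cv2.imwrite("pics/topc.png",cv2.resize(t[110:300,200:390],None,fx=3.15,fy=3.15,interpolation=cv2.INTER_CUBIC)) 
cv2.imwrite("pics/sidec.png",cv2.resize(s[100:260,220:380],None,fx=3.75,fy=3.75,interpolation=cv2.INTER_CUBIC))
```

```text
(no output)
```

View pics/topc.png

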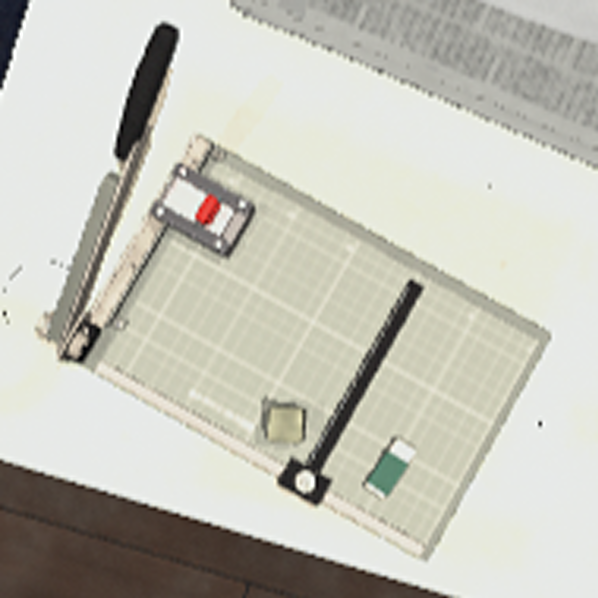

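View pics/sidec.png

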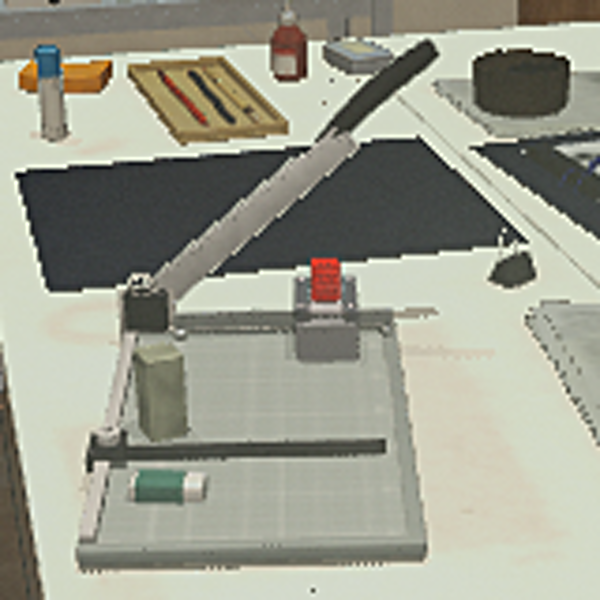

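```bash
cat > h.py <<'E'
import cv2,numpy as np,pickle
def load(n): return pickle.load(open(n+".pkl","rb"))
def ray(s,uv):
    R,_=cv2.Rodrigues(np.array(s["rvec"],float)); t=np.array(s["tvec"]).ravel(); K=np.array(s["intrinsics"])
    o=-R.T@t; d=R.T@np.linalg.inv(K)@np.array([uv[0],uv[1],1.]); return o,d/np.linalg.norm(d)
def onz(s,uv,z): o,d=ray(s,uv); return o+d*(z-o[2])/d[2]
def tri(s1,u1,s2,u2):
    o1,d1=ray(s1,u1);o2,d2=ray(s2,u2)
    A=np.stack([d1,-d2],1); x=np.linalg.lstsq(A,o2-o1,rcond=None)[0]
    p,q=o1+d1*x[0],o2+d2*x[1]; return (p+q)/2,np.linalg.norm(p-q)
def proj(s,p): return cv2.projectPoints(np.array(p,float).reshape(-1,3),np.array(s["rvec"],float),np.array(s["tvec"],float),np.array(s["intrinsics"]),None)[0].reshape(-1,2)
E
python3 - <<'E'
from h import *
t=load("top0");s=load("side0")
T=lambda u,v:(200+u/3.15,110+v/3.15); S=lambda u,v:(220+u/3.75,100+v/3.75)
for n,c,uv in [("FR top",t,T(549,332)),("NR top",t,T(427,552)),("FL top",t,T(208,140)),("NR side",s,S(80,548)),("FR side",s,S(426,548))]:
    print(n,onz(c,uv,.014).round(4))
print("guide",onz(t,T(417,285),.02),onz(t,T(318,465),.02))
def red(c,x0,x1,y0,y1):
    h=cv2.cvtColor(c["color"],cv2.COLOR_RGB2HSV); m=((h[...,0]<8)|(h[...,0]>172))&(h[...,1]>150)&(h[...,2]>90)
    ys,xs=np.nonzero(m[y0:y1,x0:x1]);
    print(xs.min()+x0,xs.max()+x0,ys.min()+y0,ys.max()+y0,len(xs)); return xs.mean()+x0,ys.mean()+y0
a=red(t,240,290,160,200);b=red(s,290,330,160,190);print(a,b,tri(t,a,s,b))
print("top onz .078",onz(t,a,.074))
# handle: tip and inner end centreline
print("handle tip",tri(t,T(163,30),s,S(432,47)));print("handle root",tri(t,T(124,155),s,S(327,135)))
print("seal",onz(t,T(285,423),.069),"tin",onz(t,(439,271),.022),"eraser",onz(t,T(390,468),.026))
E
```

```text
FR top [ 0.5455 -0.2549  0.014 ]
NR top [ 0.3843 -0.1699  0.014 ]
FL top [ 0.6795 -0.      0.014 ]
NR side [ 0.3826 -0.1693  0.014 ]
FR side [ 0.5426 -0.2642  0.014 ]
guide [ 0.57644736 -0.15714881  0.02      ] [ 0.4443057  -0.08946189  0.02      ]
262 269 172 180 43
303 310 169 179 76
(np.float64(265.72093023255815), np.float64(176.2093023255814)) (np.float64(306.0263157894737), np.float64(173.92105263157896)) (array([ 0.62181764, -0.00696325,  0.06521424]), np.float64(7.556640459742143e-05))
top onz .078 [ 0.62064213 -0.00789961  0.074     ]
handle tip (array([0.71329766, 0.00797178, 0.20564154]), np.float64(0.003929376206924835))
handle root (array([0.64706192, 0.03715994, 0.14777336]), np.float64(0.0069087013205426425))
seal [ 0.47463963 -0.06695762  0.069     ] tin [ 0.42384466 -0.4027819   0.022     ] eraser [ 0.44403485 -0.14116727  0.026     ]
```

send_rows(
  rows=[20,23.5,7,0,0,5.6,0,20,23.5,7,0,0,5.6,0,20,23.5,7,0,0,5.6,0,20,23.5,7,0,0,5.6,0,20,23.5,7,0,0,5.6,0,20,23.5,7,0,0,5.6,0,20,23.5,7,0,0,5.6,0,20,23.5,7,0,0,5.6,0],
)

```text
time: 1.15
tool_pos: [0.3276, -0.335, 0.2614]
ee_rot: [-3.141, 0.0, -0.477]
wrist_force: [0.3, 0.1, -0.4]
width: 0.0173
```

send_rows(
  rows=[20,23.5,0,0,0,5.6,0,20,23.5,0,0,0,5.6,0,20,23.5,0,0,0,5.6,0,20,23.5,0,0,0,5.6,0,20,23.5,0,0,0,5.6,0,20,23.5,0,0,0,5.6,0,20,23.5,0,0,0,5.6,0,20,23.5,0,0,0,5.6,0],
)

```text
time: 2.15
tool_pos: [0.4876, -0.1471, 0.2611]
ee_rot: [-3.141, 0.0, 0.305]
wrist_force: [0.2, 1.2, 0.4]
width: 0.0002
```

send_rows(
  rows=[20,23.5,0,0,0,5.6,0,20,23.5,0,0,0,5.6,0,20,23.5,0,0,0,5.6,0,20,23.5,0,0,0,5.6,0,20,23.5,0,0,0,5.6,0,20,23.5,0,0,0,5.6,0,20,23.5,0,0,0,5.6,0,0,0,0,0,0,5.6,0],
)

```text
time: 3.15
tool_pos: [0.6278, 0.0183, 0.2599]
ee_rot: [-3.139, 0.0, 1.09]
wrist_force: [-0.8, -0.3, 0.8]
width: 0.0002
```

Run:
```python
from bench import *
from h import *
o=get_obs()
for n in ("wrist","side"):
    s=snapshot(n); s["obs"]=o; pickle.dump(s,open(f"{n}1.pkl","wb"))
    cv2.imwrite(f"pics/{n}1.png",s["color"][:,:,::-1])
print(o["tool_pos"],o["ee_rot"])
```

```text
[0.62781741 0.01834563 0.2599217 ] [-3.13943352e+00  3.04549222e-04  1.08957181e+00]
```

View pics/wrist1.png

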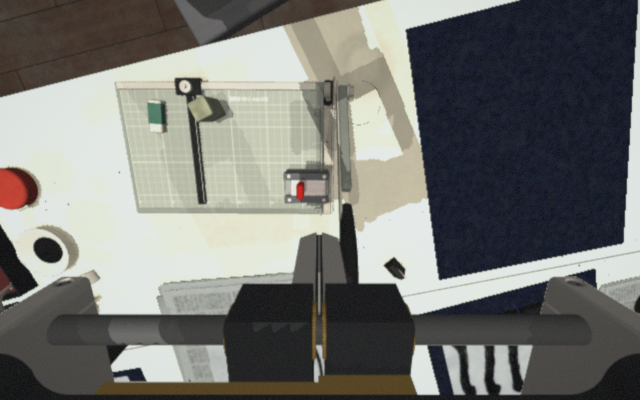

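View pics/side1.png

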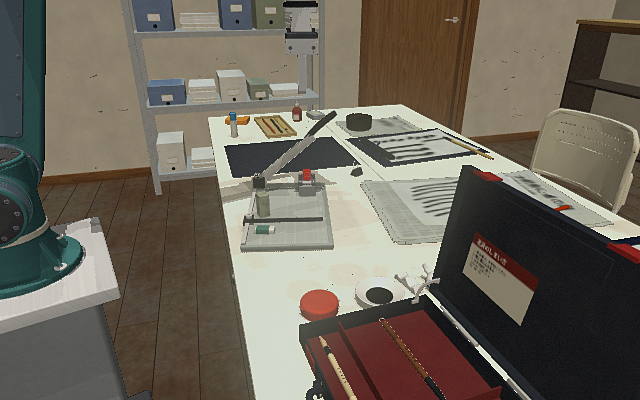

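```bash
cat >> h.py <<'E'
from scipy.spatial.transform import Rotation as Ro
def wristpose(s):
    o=s["obs"]; T=np.eye(4); T[:3,:3]=Ro.from_euler("xyz",o["ee_rot"]).as_matrix(); T[:3,3]=o["tool_pos"]
    C=np.linalg.inv(T@np.array(s["T_tool_cam"])); s["rvec"]=cv2.Rodrigues(C[:3,:3])[0]; s["tvec"]=C[:3,3]; return s
E
python3 - <<'E'
from h import *
w=wristpose(load("wrist1")); t=load("top0")
c=w["color"][:,:,::-1]; cv2.imwrite("pics/wc.png",cv2.resize(c[60:300,240:400],None,fx=3.3,fy=2.5,interpolation=cv2.INTER_CUBIC)) 
cv2.imwrite("pics/wc.png",cv2.resize(c[70:250,270:390],None,fx=3.3,fy=3.3,interpolation=cv2.INTER_CUBIC))
cv2.imwrite("pics/wc2.png",cv2.resize(c[70:230,100:340],None,fx=3.3,fy=3.3,interpolation=cv2.INTER_CUBIC))
E
```

```text
(no output)
```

View pics/wc.png

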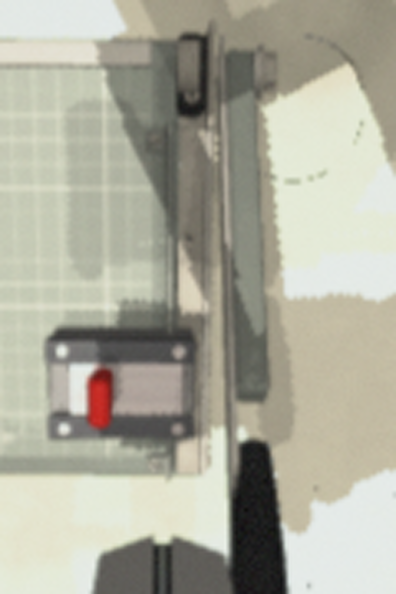

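View pics/wc2.png

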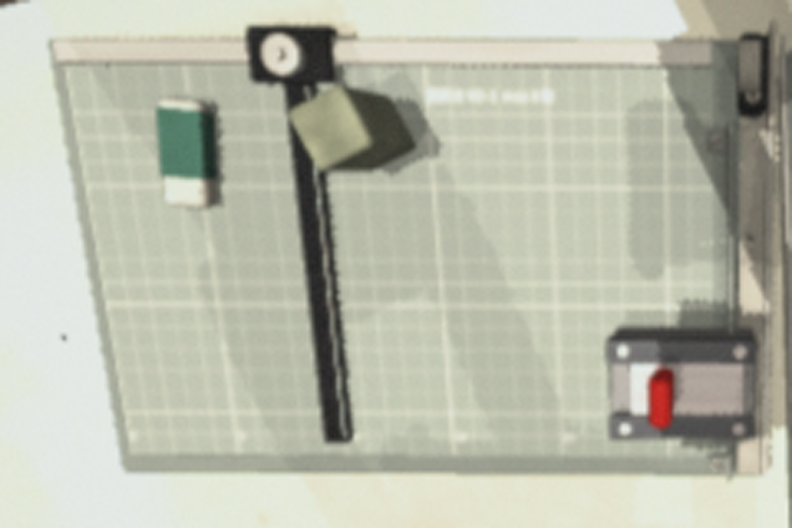

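Run:
```python
from h import *
w=wristpose(load("wrist1")); t=load("top0"); s=load("side0")
W=lambda u,v:(100+u/3.3,70+v/3.3); V=lambda u,v:(270+u/3.3,70+v/3.3); T=lambda u,v:(200+u/3.15,110+v/3.15)
P={}
for n,uv,z in [("NR",W(52,40),.014),("FR",W(124,468),.014),("FL",W(764,472),.014)]:
    P[n]=onz(w,uv,z); print(n,P[n].round(4))
M={"NR":(140,164),"FR":(-50,164),"FL":(-50,-139)}
A=np.array([M[k] for k in P])/1e3;B=np.array([P[k][:2] for k in P])
H=(A-A.mean(0)).T@(B-B.mean(0));U,_,Vt=np.linalg.svd(H);R=(Vt.T@np.diag([1,np.linalg.det(Vt.T@U.T)])@U.T);o=B.mean(0)-R@A.mean(0)
print("yaw",np.degrees(np.arctan2(R[1,0],R[0,0])),"o",o,"res",(A@R.T+o-B)*1e3)
L=lambda p:(R.T@(np.array(p[:2])-o)).round(4)
print("hinge block",L(onz(w,V(192,75),.03)))
a=tri(w,V(98,395),t,(265.7,176.2));print("red",a,L(a[0]))
h=cv2.cvtColor(w["color"],cv2.COLOR_RGB2HSV);m=((h[...,0]<8)|(h[...,0]>172))&(h[...,1]>150)
ys,xs=np.nonzero(m[150:210,280:330]);print("red px",xs.min()+280,xs.max()+280,ys.min()+150,ys.max()+150)
for n,a,b in [("root",V(252,445),T(122,157)),("bladeend",V(252,398),T(112,178))]:
    q=tri(w,a,t,b);print(n,q,L(q[0]))
for n,b in [("tip",T(165,28)),("root",T(122,157))]:
    for z in (.15,.2,.21): print(n,z,L(onz(t,b,z)))
print("block corners",[L(onz(w,V(*q),.052)) for q in [(48,330),(195,330),(48,438),(195,438)]])
np.savez("fit.npz",R=R,o=o)
```

```text
NR [ 0.3823 -0.1672  0.014 ]
FR [ 0.5461 -0.2548  0.014 ]
FL [0.6862 0.0095 0.014 ]
yaw 152.14309618729357 o [ 0.57939251 -0.08802993] res [[-3.28056073 -0.39323264]
 [ 0.90392243 -1.57995487]
 [ 2.37663829  1.97318751]]
hinge block [ 0.1236 -0.1281]
red (array([ 0.62153747, -0.00723458,  0.0685545 ]), np.float64(0.00033827475518958866)) [ 0.0005 -0.0911]
red px 297 303 182 199
root (array([0.64401914, 0.04087048, 0.14693125]), np.float64(0.002887200171427421)) [ 0.0031 -0.1442]
bladeend (array([0.63119648, 0.04751042, 0.14203152]), np.float64(0.0033446874767253127)) [ 0.0175 -0.144 ]
tip 0.15 [-0.0823 -0.1609]
tip 0.2 [-0.0741 -0.1484]
tip 0.21 [-0.0725 -0.1459]
root 0.15 [ 0.004  -0.1422]
root 0.2 [ 0.0073 -0.1307]
root 0.21 [ 0.008  -0.1285]
block corners [array([ 0.0237, -0.07  ]), array([ 0.024 , -0.1301]), array([-0.0221, -0.0688]), array([-0.0218, -0.1307])]
```

send_rows(
  rows=[12.5,10.5,0,0,0,0,0,12.5,10.5,0,0,0,0,0,0,0,-14,0,0,0,0,0,0,-14,0,0,0,0,0,0,-14,0,0,0,0,0,0,-14,0,0,0,0,0,0,-14,0,0,0,0,0,0,-14,0,0,0,0],
)

```text
time: 4.25
tool_pos: [0.652, 0.0374, 0.1766]
ee_rot: [-3.142, -0.0, 1.084]
wrist_force: [0.1, 1.1, 1.1]
width: 0.0006
```

```bash
cat > look.py <<'E'
import sys
from bench import *
from h import *
o=get_obs()
for n in sys.argv[2:]:
    s=snapshot(n); s["obs"]=o; pickle.dump(s,open(f"{n}{sys.argv[1]}.pkl","wb"))
    cv2.imwrite(f"pics/{n}{sys.argv[1]}.png",s["color"][:,:,::-1])
f=np.load("fit.npz");print(o["time"],o["tool_pos"],o["wrist_force"].round(1),"L",f["R"].T@(o["tool_pos"][:2]-f["o"]))
E
python3 look.py 2 wrist top
```

```text
4.25 [0.6520369  0.03741704 0.17655284] [0.1 1.1 1.1] L [-0.00560919 -0.14485402]
```

View pics/wrist2.png

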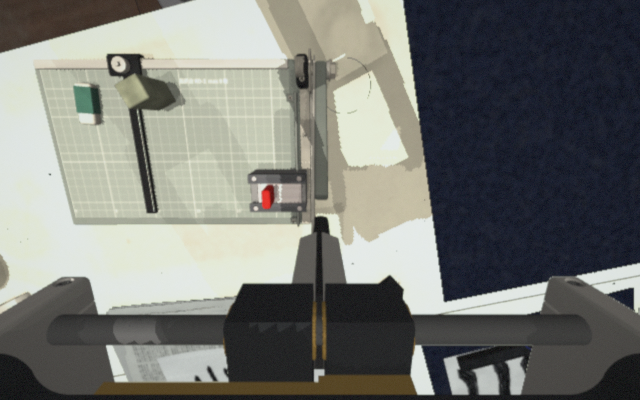

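View pics/top2.png

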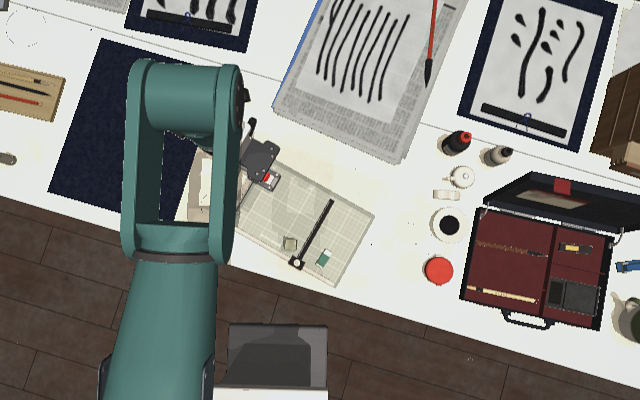

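The wrist view shows the shut fingertips centred on the handle (about col 320, row 225). I'll push down along the arc.

send_rows(
  rows=[3,-1.5,-6,0,0,0,0,3,-1.5,-6,0,0,0,0,3,-1.5,-6,0,0,0,0,3,-1.5,-6,0,0,0,0,3,-1.5,-6,0,0,0,0,3,-1.5,-6,0,0,0,0,3,-1.5,-6,0,0,0,0,3,-1.5,-6,0,0,0,0],
)

```text
time: 5.35
tool_pos: [0.6763, 0.0254, 0.1291]
ee_rot: [-3.142, -0.0, 1.084]
wrist_force: [-0.5, -0.4, 0.2]
width: 0.0005
```

```bash
python3 look.py 3 wrist side
```

```text
5.35 [0.67634183 0.02536385 0.12906107] [-0.5 -0.4  0.2] L [-0.03272964 -0.14555443]
```

View pics/side3.png

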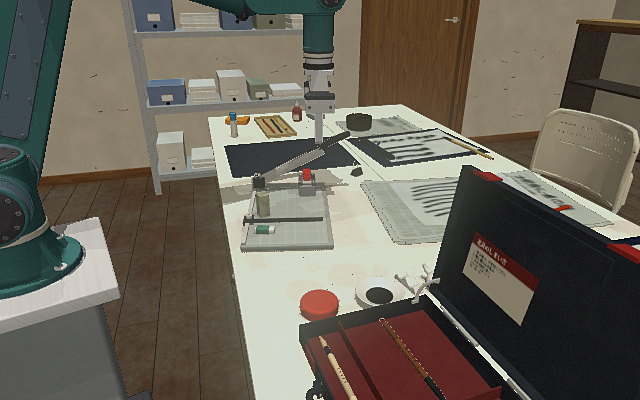

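View pics/wrist3.png

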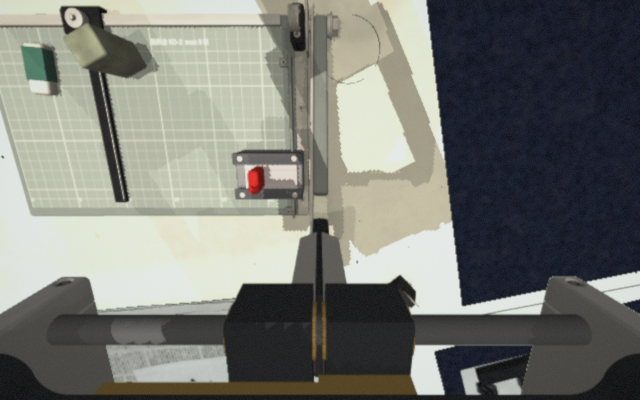

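send_rows(
  rows=[3,-1.5,-6.5,0,0,0,0,3,-1.5,-6.5,0,0,0,0,3,-1.5,-6.5,0,0,0,0,2.5,-1.5,-6.5,0,0,0,0,2.5,-1.5,-6.5,0,0,0,0,2.5,-1,-6.5,0,0,0,0,2,-1,-6.5,0,0,0,0,2,-1,-6.5,0,0,0,0],
)

```text
time: 6.45
tool_pos: [0.6968, 0.0149, 0.077]
ee_rot: [-3.142, -0.0, 1.084]
wrist_force: [-0.4, 0.7, 0.2]
width: 0.0004
```

send_rows(
  rows=[1.5,-1,-5,0,0,0,0,1,-0.5,-5,0,0,0,0,1,-0.5,-5,0,0,0,0,1,-0.5,-4,0,0,0,0,0.5,0,-4,0,0,0,0,0,0,-3,0,0,0,0,0,0,-3,0,0,0,0,0,0,-3,0,0,0,0],
)

```text
time: 7.45
tool_pos: [0.7017, 0.0125, 0.0454]
ee_rot: [3.141, -0.0, 1.084]
wrist_force: [-0.5, -0.2, -0.1]
width: 0.0004
```

```bash
python3 look.py 4 wrist side
```

```text
7.45 [0.70168738 0.01249474 0.04542563] [-0.5 -0.2 -0.1] L [-0.06115136 -0.14601971]
```

View pics/side4.png

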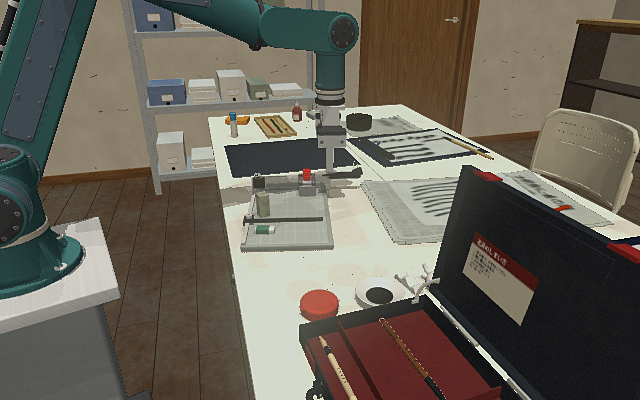

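View pics/wrist4.png

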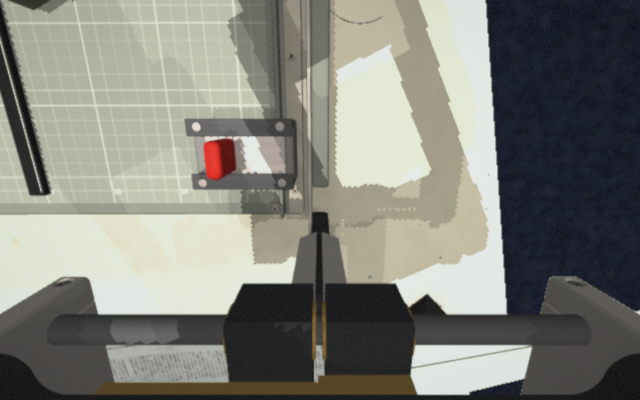

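send_rows(
  rows=[0,0,-1,0,0,0,0,0,0,-1,0,0,0,0,0,0,-1,0,0,0,0,0,0,-0.5,0,0,0,0,0,0,-0.5,0,0,0,0,0,0,-0.5,0,0,0,0,0,0,0,0,0,0,0,0,0,0,0,0,0,0],
)

```text
time: 8.55
tool_pos: [0.702, 0.0125, 0.0424]
ee_rot: [3.14, -0.001, 1.084]
wrist_force: [-2.8, 0.7, 5.1]
width: 0.0004
```

send_rows(
  rows=[0,0,-1,0,0,0,0,0,0,-1,0,0,0,0,0,0,0,0,0,0,0,0,0,0,0,0,0,0,0,0,0,0,0,0,0,0,0,0,0,0,0,0,0,0,0,0,0,0,0,0,0,0,0,0,0,0],
)

```text
time: 9.55
tool_pos: [0.7021, 0.0125, 0.0421]
ee_rot: [3.14, -0.001, 1.084]
wrist_force: [-4.3, 0.3, 10.6]
width: 0.0004
```

send_rows(
  rows=[0,0,24,0,0,0,0,0,0,24,0,0,0,0,0,0,24,0,0,0,0,-24,-13,0,0,0,0,0,-24,-13,0,0,0,0,0,-24,-13,0,0,0,0,0,-25,-13,0,0,0,0,0,0,0,0,0,0,0,0],
)

```text
time: 10.55
tool_pos: [0.6034, -0.0401, 0.1107]
ee_rot: [-3.141, 0.0, 1.082]
wrist_force: [-0.1, -0.3, 0.5]
width: 0.0008
```

```bash
python3 look.py 5 wrist side
python3 - <<'E'
from h import *
s=load("side5")["color"][:,:,::-1]; cv2.imwrite("pics/s5c.png",cv2.resize(s[130:260,220:380],None,fx=4.5,fy=4.5,interpolation=cv2.INTER_CUBIC))
E
```

```text
10.55 [ 0.60344196 -0.04012133  0.11067885] [-0.1 -0.3  0.5] L [ 0.00112348 -0.05359429]
```

View pics/wrist5.png

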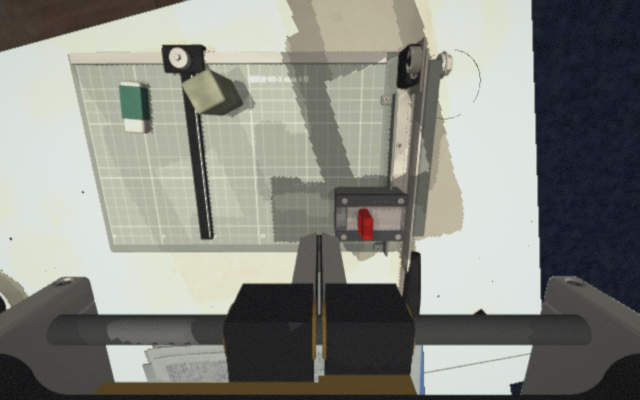

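View pics/s5c.png

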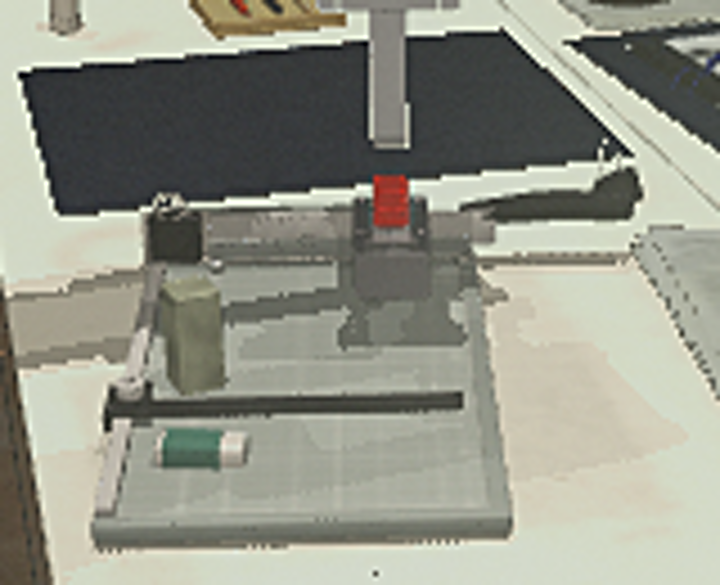

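send_rows(
  rows=[0,0,-8,0,0,0,0,0,0,-8,0,0,0,0,0,0,-8,0,0,0,0,0,0,-8,0,0,0,0,0,0,-8,0,0,0,0,0,0,-8,0,0,0,0,0,0,0,0,0,0,0,0,0,0,0,0,0,0],
)

```text
time: 11.65
tool_pos: [0.6048, -0.0395, 0.0633]
ee_rot: [3.141, -0.0, 1.084]
wrist_force: [-0.1, 0.1, 0.3]
width: 0.0007
```

send_rows(
  rows=[2,4,0,0,0,0,0,2,4,0,0,0,0,0,2,4,0,0,0,0,0,2,4,0,0,0,0,0,2,4,0,0,0,0,0,2,4,0,0,0,0,0,2,4,0,0,0,0,0,2,4,0,0,0,0,0],
)

```text
time: 12.65
tool_pos: [0.6209, -0.0075, 0.063]
ee_rot: [3.141, 0.0, 1.083]
wrist_force: [-0.2, -2.3, 0.6]
width: 0.0005
```

```bash
python3 look.py 6 wrist side
python3 - <<'E'
from h import *
s=load("side6")["color"][:,:,::-1]; cv2.imwrite("pics/s6c.png",cv2.resize(s[130:260,220:380],None,fx=4.5,fy=4.5,interpolation=cv2.INTER_CUBIC))
E
```

```text
12.65 [ 0.62091103 -0.00754356  0.06302018] [-0.2 -2.3  0.6] L [ 0.00090122 -0.09055954]
```

View pics/wrist6.png

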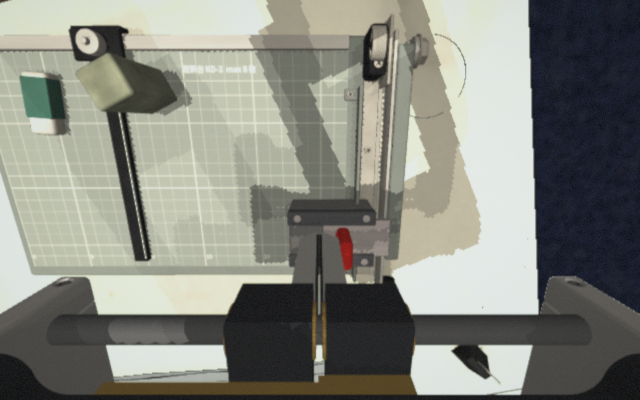

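View pics/s6c.png

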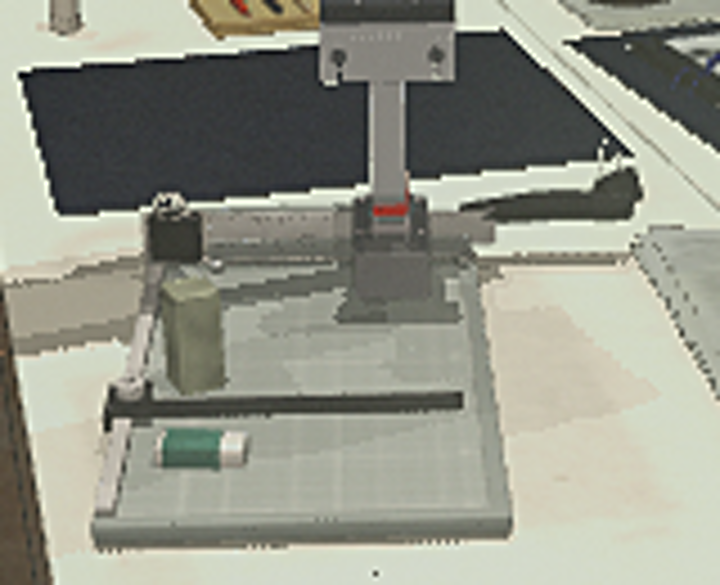

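send_rows(
  rows=[1.5,2.5,0,0,0,0,0,1,2,0,0,0,0,0,1,2,0,0,0,0,0,1,2,0,0,0,0,0,1,2,0,0,0,0,0,1,2,0,0,0,0,0,1,1.5,0,0,0,0,0,0,0,0,0,0,0,0],
)

```text
time: 13.75
tool_pos: [0.6282, 0.0068, 0.063]
ee_rot: [-3.141, -0.0, 1.084]
wrist_force: [-0.7, -1.6, 1.3]
width: 0.0004
```

send_rows(
  rows=[0.5,1,0,0,0,0,0,0.5,1,0,0,0,0,0,0.5,1,0,0,0,0,0,0,0,0,0,0,0,0,0,0,0,0,0,0,0,0,0,0,0,0,0,0,0,0,0,0,0,0,0,0,0,0,0,0,0,0],
)

```text
time: 14.75
tool_pos: [0.6284, 0.007, 0.0631]
ee_rot: [-3.141, 0.005, 1.083]
wrist_force: [-4.8, -6.6, 2.2]
width: 0.0007
```

send_rows(
  rows=[0.5,1,0,0,0,0,0,0.5,1,0,0,0,0,0,0.5,1,0,0,0,0,0,0,0,0,0,0,0,0,0,0,0,0,0,0,0,0,0,0,0,0,0,0,0,0,0,0,0,0,0,0,0,0,0,0,0,0],
)

```text
time: 15.75
tool_pos: [0.6285, 0.0073, 0.0632]
ee_rot: [-3.14, 0.011, 1.082]
wrist_force: [-8.2, -12.2, 4.5]
width: 0.001
```

```bash
python3 look.py 7 wrist
```

```text
15.75 [0.62850553 0.00731152 0.06316886] [ -8.2 -12.2   4.5] L [ 0.00112805 -0.10724182]
```

View pics/wrist7.png

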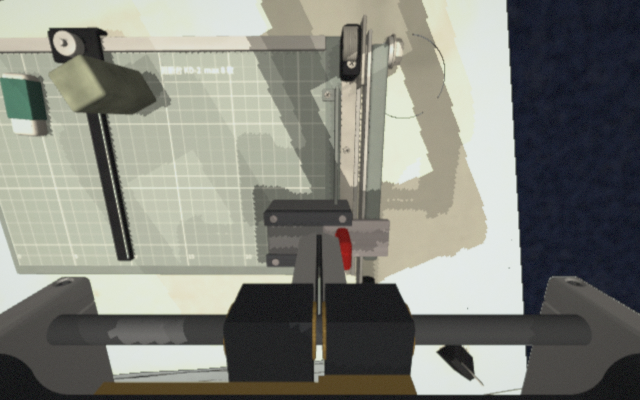

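Hard stop reached: the force rises with no travel and the plate lies across the arm. I'll back off, lift clear and verify.

send_rows(
  rows=[-3,-6,0,0,0,0,0,-5,-9,0,0,0,0,0,-3,-6,0,0,0,0,0,0,0,20,0,0,0,0,0,0,25,0,0,0,0,0,0,25,0,0,0,0,0,0,25,0,0,0,0,0,0,0,0,0,0,0],
)

```text
time: 16.8
tool_pos: [0.6223, -0.0082, 0.1625]
ee_rot: [3.134, -0.003, 1.084]
wrist_force: [0.2, 0.1, 0.1]
width: 0.0006
```

```bash
python3 look.py 8 wrist side
python3 - <<'E'
from h import *
s=load("side8")["color"][:,:,::-1]; cv2.imwrite("pics/s8c.png",cv2.resize(s[130:260,220:380],None,fx=4.5,fy=4.5,interpolation=cv2.INTER_CUBIC))
w=wristpose(load("wrist8")); f=np.load("fit.npz")
h=cv2.cvtColor(w["color"],cv2.COLOR_RGB2HSV);m=((h[...,0]<8)|(h[...,0]>172))&(h[...,1]>150)
n,l,st,c=cv2.connectedComponentsWithStats(m.astype(np.uint8))
L=lambda p:(f["R"].T@(p[:2]-f["o"]))
for i in range(1,n):
    if st[i,4]>30: print(st[i],c[i],L(onz(w,c[i],.0686)))
s=load("side8");h=cv2.cvtColor(s["color"],cv2.COLOR_RGB2HSV);m=((h[...,0]<8)|(h[...,0]>172))&(h[...,1]>150)&(h[...,2]>90)
ys,xs=np.nonzero(m[160:190,290:330]);print("side red",xs.mean()+290,ys.mean()+160, L(onz(s,(xs.mean()+290,ys.mean()+160),.0652)))
a=load("side0")["color"].astype(int);b=s["color"].astype(int);d=np.abs(a-b).sum(2)
for n,r in [("seal",(258,190,272,216)),("eraser",(250,222,278,236)),("tin",(298,288,342,322))]: print(n,d[r[1]:r[3],r[0]:r[2]].mean())
E
```

```text
16.8 [ 0.62228845 -0.00823697  0.16250601] [0.2 0.1 0.1] L [-0.00064059 -0.09059011]
[346 192  11  25 231] [351.11688312 204.28138528] [-0.00028515 -0.12244806]
side red 305.95384615384614 169.52307692307693 [-1.80010850e-05 -1.21741742e-01]
seal 26.068681318681318
eraser 19.512755102040817
tin 3.8302139037433154
```

View pics/wrist8.png

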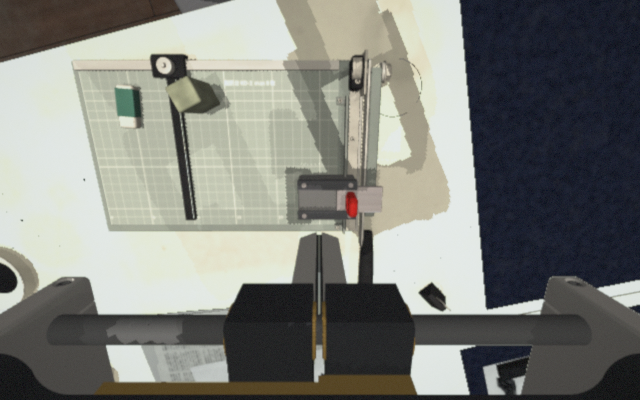

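View pics/s8c.png

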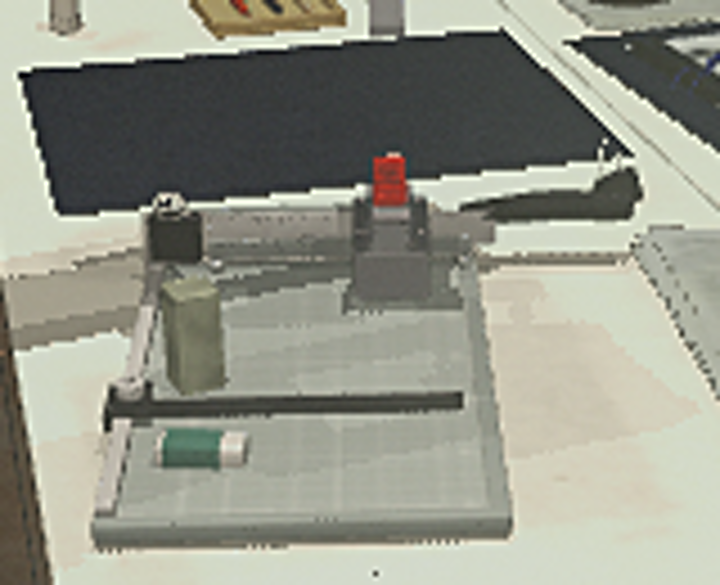

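Run:
```python
from bench import *
print(close_job())
```

```text
the job is handed in; nothing more can be done
None
```

I pushed the cutting arm shut with the closed fingertips, then pushed the red tab across until it stopped. After that I backed off, lifted clear and handed the job in at about 17 s. No verdict was reported.

- **Cutting arm:** I pushed it down along its arc until it met a hard stop. There the fingertips were at z = 42 mm (shut is 43 mm), and the force rose to 10.6 N with almost no further movement. The last side view shows it lying level.
- **Safety bolt:** The tab met a hard stop, with about 15 N sideways and under 0.5 mm of movement. The wrist view puts its travel at about 31 mm, and the side view agrees. The bolt may have started up to 5 mm across. I could not measure its total travel directly, so that it is fully across rests on the hard stop. The last wrist view shows its steel plate lying over the arm.
- **Seal, eraser and tin:** In the last side view the seal stands upright, and the seal and eraser look to be where they were. The before-and-after image difference was small at the tin but larger at the seal and eraser. I put the larger differences down to the robot's changed shadow and did not measure those positions again.
- **Robot:** The wrist force was near zero when I handed in, so the robot was touching nothing.

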